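# Level the dispensary's weighing slab

### The job

The granite weighing slab for the tray balance has sunk at its screw foot. Lay the yellow spirit level lengthwise on the middle of the slab and let go of it, then turn the black knob of the screw foot, a bit at a time, until the bubble stands between the two lines. Finish holding: with the fingertips press straight down on the middle of the level's top, firmly but not hard (about 10 N), and stay there still pressing, bubble centred, so that I can tighten the lock nut; leave the tub, the brass weight and the dish where they are.

Things in the scene. Friction and masses are not known exactly. Their poses are not given: they have to be found in the camera images.
- slab: Dark grey granite slab, 180 x 300 x 32 mm, its top about 52 mm above the counter. Two rubber feet carry one end and it tips about them; an aluminium bracket on the other end rides on the screw foot, where it starts 5 to 8 mrad low. Origin: on its underside, on the centre line, 20 mm in from the rubber-foot end; y axis lengthwise towards the screw foot, z up.
- slab_mid (a point): Centre of the slab's top face (axes as slab: y lengthwise towards the screw foot, x across).
- foot: The screw foot: steel spindle, lock nut and knob turning as one on a rubber cup; origin on the counter below the knob. It turns with 0.07 N m of friction, stays where it is left and keeps its height. Clockwise seen from above raises the slab's screw end: one radian moves the bubble by about 2.35 mm, and 2.5 to 4 rad are needed, in several grasps.
- knob (a point): Black knurled round knob on top of the screw foot, 40 mm in diameter, full width from 70 to 92 mm above the counter, rounded to 95; this point is on its upright axis at 84 mm, the height to grip. It lies 195 mm from the slab's centre along the slab's y, its rim 25 mm clear of the slab's end; the bracket below it is 44 mm high. Its x, y axes turn with it (a white mark points along x).
- level: Yellow spirit level, 200 long x 24 wide x 40 mm high, about 0.3 kg, lying on the counter on its base. Origin: centre of its underside; x along its length, y across, z up. In the middle of its top is a 56 mm long window with a lime green vial and two black lines across it, 20 mm apart.
- bubble_mid (a point): Middle of the pale bubble (14 mm long) in the vial, which moves along the level's x: centred it is 0 mm from the level's origin along x, and it runs to the end of its travel at 12 mm; it goes to the higher end and takes about 1.5 s to settle. It is 35 mm above the level's base.
- tub: Cream plastic tub of root slices, 110 x 150 x 75 mm high, origin at the centre of its underside, sides along its axes. Not to be disturbed.
- weight: Brass weight, 46 mm in diameter, 68 mm high; origin at the centre of its underside. Not to be disturbed.
- dish: White balance dish, 150 mm in diameter, 24 mm high, left of the slab; origin at the centre of its underside. Not to be disturbed.
Not all that is in view belongs to the job. Of the things like the level, leave any that is red; of the rest the smaller one is meant.

How it is judged:
By the outcome, as a careful person would: the job done as asked, in the order asked, and still so for the second after the job is handed in, while the arm keeps its last pose, push and grip.
It also fails if it takes over 72 s, if anything falls off the work surface, if the arm or the gripper's body presses on something with over 40 N, if the wrist force passes 120 N, or if a joint passes its speed limit or range.

### The arm

A 6-joint arm with a two-finger parallel gripper is mounted at the origin on the work surface. World frame = base frame: x ahead of the robot, y to its left, z up, the work surface at z = 0. Lengths are in m, angles in degrees, forces in N, time in s.
With the tool pointing down it reaches from about 0.4 to 0.825 m from the base axis. Payload 7 kg.
Tool frame: the origin (TCP) lies between the finger pads; the fingertips stand ctrl.nose_length ahead of it and the grasp point (between the pads) lies 2 mm behind it (ctrl.nose_length is the distance from the TCP to the fingertips, in m); z points along the fingers, y is the line along which they close (so a half turn about z gives the same grasp; the last joint's range is limited). The gripper opens to 88 mm and grips with 3 to 60 N. Pads are 19 mm wide; open, the fingers measure 130 mm over their backs; the gripper's body (78 mm by 193 mm) begins 47 mm behind the grasp point.
Start: joints at [16.507, 20.546, 0.682, 0, -70.136, -16.507], TCP at [0.675, -0, 0.244] pointing down, gripper open.
Joint ranges: [-176.03, 176.03], [-82.01, 121.73], [-58.28, 71.71], [-173.87, 95.51], [-174.79, -0.11], [-173.66, 173.66]. Speed limits (degrees/s): [136.94, 136.94, 172.46, 180, 180, 180].

### API

Orientations are given as [roll, pitch, yaw] about the fixed x, y, z axes, in that order (R = Rz(yaw) Ry(pitch) Rx(roll)).
In Python, from plant import ctrl gives the robot as it stands.
- The arm moves only by the tool apply_moves, never from a script. Its argument "commands" is a list of rows, each a list of 3 entries, a list of its own where there are three numbers: the shift along the world's x, y, z in cm, then the turn about the world's z in rad, then the closure, from 0 (fully open) to 1 (shut). In form: [[[x, y, z], turn, jaw], ...]. A call has 1 to 20 rows; each row is the pose to reach, as a shift and turn from the pose commanded when the call began; what a row does not reach only later rows make up. A row lasts 1/12 s, in which the tool goes at most 41.7 mm and 7.16 degrees, less where a joint would pass 70% of its speed; a pose out of reach is approached as far as the arm can. A call with a gripper value outside its range is refused whole. The fingers move at their own pace and stop on an object; the grip force is fixed at half the most. Time passes only in rows, so rows that repeat a pose let the fingers close. It gives the time, the measured TCP pose, the force, the opening and the grip force at its end, in the units of the state.
- ctrl.get_obs(): the state, without advancing time (a new reading comes with each control period).
- ctrl.snapshot(name): name is "scene" or "side" or "wrist"; returns a dict with "img" (384x512x3 uint8, red, green, blue), "fx", "fy", "cx", "cy" (pixels), "T" (4x4, takes a point from camera to world coordinates). Camera axes: x right, y up, looking along -z (the intrinsics and any distortion apply to the point x, -y, -z); pixel columns grow to the right and rows downward; lengths in m; the calibration is good to about 2 mm. A picture is of the moment at which its call begins. There is no depth.
- ctrl.close_job(): hands the job in; it is judged then, once.
Trained networks look in a picture, given as the dict that the camera call returned (one of the last four; its "shot" number tells which), for a name from the list of things; names that differ only in an ending like _2 or _b are one class to them, and where a whole thing is asked for, a point or a joint stands for the part that bears it (a point fixed in the world has none). Each returns a list of dicts, best first, with "score" (0 to 1); they miss things now and then, are a little off and sometimes report something else, mostly with a low value. They report only what shows in the picture. A call takes as long as a camera call. They do not tell look-alikes from the thing itself.
- ctrl.search_frame(picture, target): "at" ([column, row] in pixels, amid what is visible of it).
- ctrl.spot_point(picture, target): "at" ([column, row] in pixels: a listed point, or the origin of a listed thing).
The state is a dict: "clock": time; "joint_pos": joint angles; "qvel": joint speeds; "tau": joint torques, N m; "tool_pos": TCP position; "orientation": TCP orientation; "force": force on the tool from outside, world axes, zero at the start; "moment": the same for the moment, N m; "opening": finger opening in m; "gripper_force": force on a finger pad.
Only numpy, scipy, OpenCV 4.12 (cv2) and the standard library are available. Lean on these libraries where they do the work, as an engineer would, in place of code of your own. Each camera call takes 0.05 s, during which the arm holds its last target. There are 200 camera calls.

## Working session

There is one attempt and no reset: what is moved stays moved. The work goes in short steps, Python scripts to look and compute and a tool call to move; the robot and the scene stay as the last step left them, time stands still between calls to the robot, and variables do not carry over. Pictures are saved under pics/ and viewed, at most 10 in all, crops included, and the job is handed in when it is done.

Besides the shell and the picture viewer there is one more tool, called after "Request:" as name(argument=value, ...) on one line, values as JSON. apply_moves: Moves the arm, as the interface text tells. Its arguments: {"type":"object","properties":{"commands":{"type":"array"}},"required":["commands"]}

```bash
mkdir -p pics; ls
cat > h.py <<'E'
import numpy as np, cv2
from plant import ctrl
def ray(p,uv):
    T=np.array(p["T"]); d=np.array([(uv[0]-p["cx"])/p["fx"],-(uv[1]-p["cy"])/p["fy"],-1.])
    return T[:3,3],T[:3,:3]@d
def at(p,uv,z):
    o,d=ray(p,uv); return o+d*(z-o[2])/d[2]
def proj(p,X):
    T=np.array(p["T"]); c=T[:3,:3].T@(np.array(X)-T[:3,3])
    return [p["cx"]+p["fx"]*c[0]/-c[2],p["cy"]-p["fy"]*c[1]/-c[2]]
def tri(obs):
    A=np.zeros((3,3));b=np.zeros(3)
    for p,uv in obs:
        o,d=ray(p,uv);d=d/np.linalg.norm(d);M=np.eye(3)-np.outer(d,d);A+=M;b+=M@o
    return np.linalg.solve(A,b)
def save(p,n,s=1): 
    cv2.imwrite("pics/%s.png"%n,p["img"][:,:,::-1])
E
python3 - <<'E'
from h import *
print(ctrl.nose_length, ctrl.get_obs())
ims=[]
zs=dict(slab_mid=.052,knob=.084,level=0,bubble_mid=.035,tub=0,weight=0,dish=0)
for n in("scene","side","wrist"):
    p=ctrl.snapshot(n); ims.append(p["img"]); print(n,[k for k in p],p["fx"],np.array(p["T"])[:3,3])
    for t in zs:
        for r in ctrl.spot_point(p,t)[:3]:
            print(t,np.round(r["at"]),round(r["score"],2),np.round(at(p,r["at"],zs[t]),3))
    save(p,n+"0")
E
```

```text
pics
0.017 {'clock': 0.0, 'joint_pos': array([ 1.65083041e+01,  2.05917437e+01,  6.33653553e-01, -2.19356091e-02,
       -7.01341038e+01, -1.65057079e+01]), 'qvel': array([-0.05918269, -0.13295095,  0.05982877, -0.01574106,  0.19219367,
        0.18145837]), 'tau': array([-8.00930356e-04, -5.82726967e+01,  2.93058443e+01,  6.99745238e+00,
        6.93249181e-03, -2.06530804e-04]), 'tool_pos': array([6.74542524e-01, 4.35593575e-06, 2.42612543e-01]), 'orientation': array([ 1.79905746e+02, -6.42508970e-03, -9.00048692e+01]), 'force': array([-0.97903785, -0.32192337, -0.05422317]), 'moment': array([-0.07120898,  0.00244168, -0.01261235]), 'gripper_force': 0.0, 'opening': 0.08749909112364773}
scene ['img', 'fx', 'fy', 'cx', 'cy', 'T', 'shot'] 451.5584998133477 [1.00488011 0.86577495 0.8911577 ]
slab_mid [246. 256.] 0.94 [0.535 0.094 0.052]
knob [294. 297.] 0.61 [0.524 0.301 0.084]
level [263. 173.] 0.56 [ 0.225 -0.313  0.   ]
level [209. 184.] 0.55 [ 0.43  -0.341  0.   ]
level [191. 144.] 0.54 [ 0.368 -0.633  0.   ]
tub [162. 202.] 0.96 [ 0.618 -0.319  0.   ]
weight [366. 319.] 0.86 [0.357 0.389 0.   ]
dish [329. 371.] 0.78 [0.532 0.458 0.   ]
side ['img', 'fx', 'fy', 'cx', 'cy', 'T', 'shot'] 387.0384616065056 [0.02490335 0.95518911 0.92476594]
slab_mid [211. 220.] 0.93 [0.536 0.105 0.052]
slab_mid [222. 310.] 0.7 [0.349 0.415 0.052]
knob [189. 257.] 0.71 [0.506 0.302 0.084]
level [278. 170.] 0.95 [ 0.439 -0.328  0.   ]
level [327. 183.] 0.69 [ 0.225 -0.303  0.   ]
level [312. 136.] 0.54 [ 0.375 -0.65   0.   ]
tub [232. 167.] 0.71 [ 0.632 -0.287  0.   ]
weight [222. 311.] 0.74 [ 0.367  0.385 -0.   ]
dish [160. 312.] 0.67 [0.531 0.45  0.   ]
dish [208. 219.] 0.27 [0.577 0.052 0.   ]
wrist ['img', 'fx', 'fy', 'cx', 'cy', 'T', 'shot'] 290.1162098987978 [ 0.6736087  -0.07783332  0.38462118]
```

Run:
```python
import cv2,numpy as np
a=cv2.imread("pics/scene0.png");b=cv2.imread("pics/side0.png")
cv2.imwrite("pics/both.png",np.hstack([a[100:384,112:],b[100:384,112:]]))
```

```text
(no output)
```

View pics/both.png

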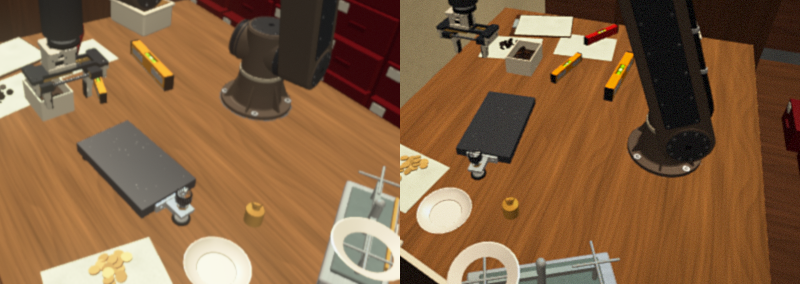

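The scene view shows the smaller yellow level beside the tub, near (0.435, -0.335). The larger yellow one is nearer the base and the red one further off, so both stay put. The slab is near (0.535, 0.10) with the knob at its left end. I'll move in for a wrist view of the level.

Request:
apply_moves(commands=[[[-24, -25, 0], 0, 0], [[-24, -25, 0], 0, 0], [[-24, -25, 0], 0, 0], [[-24, -25, 0], 0, 0], [[-24, -25, 0], 0, 0], [[-24, -25, 0], 0, 0], [[-24, -25, 0], 0, 0], [[-24, -25, 0], 0, 0], [[-24, -25, 0], 0, 0], [[-24, -25, 0], 0, 0], [[-24, -25, 0], 0, 0], [[-24, -25, 0], 0, 0]])

```text
clock: 2.2
tool_pos: [0.4355, -0.2499, 0.2438]
orientation: [-180.0, -0.0, -90.0]
force: [0.4, 0.0, 0.3]
opening: 0.0879
gripper_force: 0.0
```

```bash
cat >> h.py <<'E'
def yellow(p,z,near=None,r=.16):
    """yellow blobs -> min area rect, at height z"""
    hsv=cv2.cvtColor(p["img"],cv2.COLOR_RGB2HSV)
    m=cv2.inRange(hsv,(17,150,90),(34,255,255)); m=cv2.morphologyEx(m,cv2.MORPH_CLOSE,np.ones((9,9)))
    out=[]
    for c in cv2.findContours(m,cv2.RETR_EXTERNAL,cv2.CHAIN_APPROX_NONE)[0]:
        if cv2.contourArea(c)<300: continue
        P=np.array([at(p,q[0],z)[:2] for q in c],np.float32)
        (c0,s,a)=cv2.minAreaRect(P); 
        if s[0]<s[1]: a+=90
        out.append((np.round(c0,4),np.round(sorted(s),4),round(a%180,1)))
    return out
E
python3 - <<'E'
from h import *
o=ctrl.get_obs();print(o["clock"],o["tool_pos"],o["orientation"],o["force"])
p=ctrl.snapshot("wrist");save(p,"w1")
print(np.array(p["T"]).round(3))
for t,z in(("level",0),("bubble_mid",.035)):
    for r in ctrl.spot_point(p,t)[:3]: print(t,np.round(r["at"]),round(r["score"],2),np.round(at(p,r["at"],z),3))
print(yellow(p,.04))
E
```

```text
2.2 [ 0.43546874 -0.24988969  0.24377671] [-1.79962960e+02 -4.51992693e-03 -9.00118948e+01] [0.43229107 0.00805181 0.34474386]
[[-1.     0.001 -0.001  0.434]
 [-0.    -0.959 -0.285 -0.328]
 [-0.001 -0.285  0.959  0.385]
 [ 0.     0.     0.     1.   ]]
level [429. 108.] 0.91 [ 0.218 -0.328  0.   ]
level [258. 113.] 0.64 [ 0.435 -0.321  0.   ]
bubble_mid [455. 111.] 0.68 [ 0.207 -0.324  0.035]
bubble_mid [253. 110.] 0.5 [ 0.441 -0.325  0.035]
[(array([ 0.2729, -0.0419]), array([0.0254, 0.4007]), 0.1), (array([ 0.2188, -0.1099]), array([0.0257, 0.0805]), 103.7), (array([ 0.6477, -0.1093]), array([0.0309, 0.0818]), 74.8), (array([ 0.4397, -0.3177]), array([0.026 , 0.2006]), 74.6), (array([ 0.2216, -0.3122]), array([0.0659, 0.2507]), 85.1)]
```

View pics/w1.png

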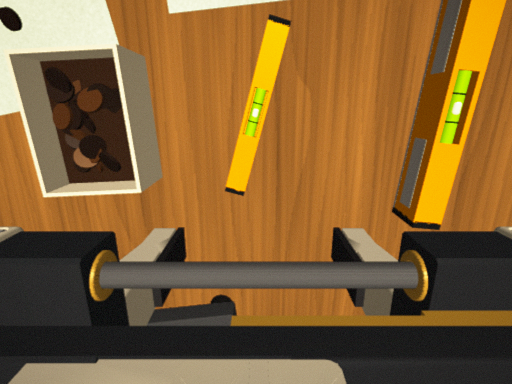

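The wrist view shows the small level with its ends at about (279,20) and (236,191). That puts its centre near (0.439, -0.320) and its axis at 74.6°. The tub is clear on the left. Next I'll grasp it.

Request:
apply_moves(commands=[[[0.4, -7, -4], -0.27, 0], [[0.4, -7, -8], -0.27, 0], [[0.4, -7, -12], -0.27, 0], [[0.4, -7, -16], -0.27, 0], [[0.4, -7, -18.5], -0.27, 0], [[0.4, -7, -20.5], -0.27, 0], [[0.4, -7, -21.4], -0.27, 0.3], [[0.4, -7, -21.4], -0.27, 0.6], [[0.4, -7, -21.4], -0.27, 1], [[0.4, -7, -21.4], -0.27, 1], [[0.4, -7, -21.4], -0.27, 1], [[0.4, -7, -21.4], -0.27, 1], [[0.4, -7, -21.4], -0.27, 1], [[0.4, -7, -21.4], -0.27, 1]])

```text
clock: 3.52
tool_pos: [0.4394, -0.3201, 0.0305]
orientation: [-179.9, -0.0, -105.5]
force: [0.5, 0.4, 0.2]
opening: 0.0397
gripper_force: 0.0
```

Request:
apply_moves(commands=[[[0, 0, 0], 0, 1], [[0, 0, 0], 0, 1], [[0, 0, 0], 0, 1], [[0, 0, 0], 0, 1], [[0, 0, 0], 0, 1], [[0, 0, 2], 0, 1], [[0, 0, 5], 0, 1], [[0, 0, 9], 0, 1], [[0, 0, 13], 0, 1], [[0, 3, 17], 0, 1], [[9.6, 40, 17], 0.38, 1], [[9.6, 40, 17], 0.38, 1], [[9.6, 40, 17], 0.38, 1], [[9.6, 40, 17], 0.38, 1], [[9.6, 40, 17], 0.38, 1], [[9.6, 40, 17], 0.38, 1], [[9.6, 40, 17], 0.38, 1], [[9.6, 40, 17], 0.38, 1], [[9.6, 40, 17], 0.38, 1], [[9.6, 40, 17], 0.38, 1]])

```text
clock: 5.18
tool_pos: [0.5359, 0.0845, 0.199]
orientation: [-180.0, 0.0, -83.5]
force: [0.5, -0.3, -2.1]
opening: 0.0239
gripper_force: 30.0
```

```bash
cat >> h.py <<'E'
def slabfit(p,z=.052):
    g=cv2.cvtColor(p["img"],cv2.COLOR_RGB2HSV)
    return g
E
python3 - <<'E'
from h import *
o=ctrl.get_obs();print(o["clock"],o["tool_pos"],o["orientation"],o["force"],o["opening"],o["gripper_force"])
P={n:ctrl.snapshot(n) for n in("scene","side","wrist")}
for n,p in P.items():
  for t,z in(("slab_mid",.052),("knob",.084),("bubble_mid",.2)):
    for r in ctrl.spot_point(p,t)[:2]: print(n,t,np.round(r["at"]),round(r["score"],2),np.round(at(p,r["at"],z),3))
a=P["scene"]["img"][120:384,150:450];b=P["wrist"]["img"]
c=np.zeros((384,812,3),np.uint8);c[:264,:300]=a;c[:,300:]=b
cv2.imwrite("pics/c1.png",c[:,:,::-1])
E
```

```text
5.1833 [0.53586567 0.08454932 0.19898702] [-1.79993197e+02  3.07720902e-02 -8.35454129e+01] [ 0.49236437 -0.27186637 -2.08186601] 0.023934608988325425 29.999467134475708
scene slab_mid [246. 257.] 0.97 [0.537 0.098 0.052]
scene slab_mid [159. 201.] 0.65 [ 0.645 -0.258  0.052]
scene knob [293. 296.] 0.69 [0.524 0.296 0.084]
scene knob [293. 319.] 0.44 [0.564 0.352 0.084]
side slab_mid [212. 220.] 0.84 [0.531 0.104 0.052]
side knob [186. 255.] 0.67 [0.52  0.3   0.084]
```

```bash
python3 -c "
import cv2;i=cv2.imread('pics/c1.png');cv2.imwrite('pics/c1b.png',i[:,:800])"
```

```text
(no output)
```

View pics/c1b.png

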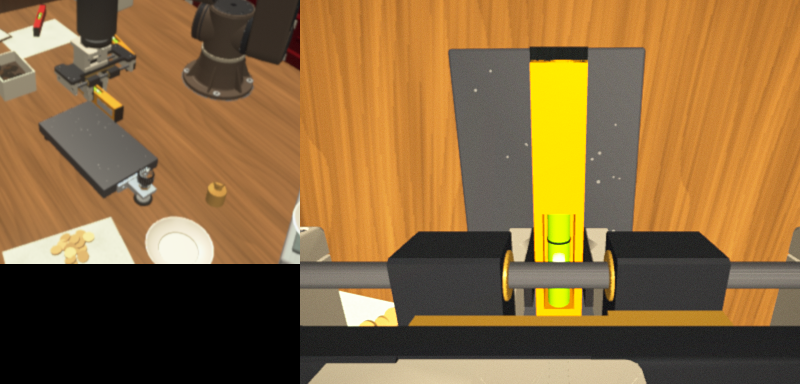

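The wrist view shows the level held straight and nearly parallel to the slab. The slab's far corners are at (149,49) and (344,48), with its side edges running down to (166,230) and (333,230).

Run:
```python
from h import *
p=ctrl.snapshot("wrist")
g=cv2.cvtColor(p["img"],cv2.COLOR_RGB2HSV)
m=((g[...,1]<90)&(g[...,2]<110)).astype(np.uint8)
# refine edges: per row leftmost/rightmost dark in window; far edge per column
L=[];R=[];F=[]
for v in range(70,225,3):
    u=np.where(m[v,120:225])[0]; L.append(at(p,(120+u[0]-.5,v),.052)[:2])
    u=np.where(m[v,300:370])[0]; R.append(at(p,(300+u[-1]+.5,v),.052)[:2])
for u in list(range(160,222,3))+list(range(295,335,3)):
    v=np.where(m[20:120,u])[0]; F.append(at(p,(u,20+v[0]-.5),.052)[:2])
res={}
for n,q in(("L",L),("R",R),("F",F)):
    vx,vy,x,y=cv2.fitLine(np.array(q,np.float32),cv2.DIST_HUBER,0,.01,.01).ravel()
    print(n,np.degrees(np.arctan2(vy,vx))%180,x,y); res[n]=(x,y,vx,vy)
aL,aR=[np.degrees(np.arctan2(res[k][3],res[k][2]))%180 for k in "LR"]
a=np.radians((aL+aR)/2);d=np.array([np.cos(a),np.sin(a)]);n=np.array([-d[1],d[0]])
s=(np.dot(n,res["L"][:2])+np.dot(n,res["R"][:2]))/2; w=np.dot(n,res["L"][:2])-np.dot(n,res["R"][:2])
f=np.dot(d,res["F"][:2]); mid=n*s+d*(f+.15)
print("axis",np.degrees(a),"width",w,"mid",mid,"knob",mid+d*.195)
hz=cv2.inRange(g,(20,150,90),(30,255,255))
# level: end corners and vial lines in pixel, top z = tool z +.0105
z=ctrl.get_obs()["tool_pos"][2]-.030+.040
for uv in((230,47),(287,47),(258,47),(247,242),(270,242),(246,305),(272,305)): print(uv,at(p,uv,z).round(4))
print(ctrl.get_obs()["tool_pos"])
```

```text
L 97.05929 0.6386966 0.030888421
R 96.76565 0.4607378 0.032226574
F 7.0358496 0.5639454 -0.043534406
axis 96.91246 width -0.17650416 mid [0.5408422  0.10476302] knob [0.5173734  0.29834557]
(230, 47) [ 0.5561 -0.0203  0.2097]
(287, 47) [ 0.5329 -0.0229  0.2097]
(258, 47) [ 0.5447 -0.0216  0.2097]
(247, 242) [0.5406 0.0662 0.2097]
(270, 242) [0.5292 0.0649 0.2097]
(246, 305) [0.5375 0.1028 0.2097]
(272, 305) [0.5237 0.1013 0.2097]
[0.53494129 0.07946186 0.19968008]
```

Request:
apply_moves(commands=[[[0.4, 2.5, -4], 0.01, 1], [[0.4, 2.5, -8], 0.01, 1], [[0.4, 2.5, -10], 0.01, 1], [[0.4, 2.5, -11], 0.01, 1], [[0.4, 2.5, -11.4], 0.01, 1], [[0.4, 2.5, -11.6], 0.01, 1], [[0.4, 2.5, -11.7], 0.01, 1], [[0.4, 2.5, -11.75], 0.01, 1], [[0.4, 2.5, -11.75], 0.01, 1]])

```text
clock: 6.58
tool_pos: [0.5398, 0.1053, 0.0834]
orientation: [-179.9, 0.1, -83.1]
force: [1.2, -0.3, -2.4]
opening: 0.0237
gripper_force: 30.0
```

Request:
apply_moves(commands=[[[0, 0, -0.05], 0, 1], [[0, 0, -0.1], 0, 1], [[0, 0, -0.1], 0, 1]])

```text
clock: 6.83
tool_pos: [0.5392, 0.1051, 0.0815]
orientation: [-179.9, 0.0, -83.1]
force: [1.4, 0.4, -1.4]
opening: 0.0238
gripper_force: 30.0
```

Request:
apply_moves(commands=[[[0, 0, -0.05], 0, 1], [[0, 0, -0.05], 0, 0.6], [[0, 0, -0.05], 0, 0.3], [[0, 0, -0.05], 0, 0], [[0, 0, -0.05], 0, 0], [[0, 0, -0.05], 0, 0], [[0, 0, -0.05], 0, 0], [[0, 0, -0.05], 0, 0], [[0, 0, 2], 0, 0], [[0, 0, 5], 0, 0], [[-0.9, 7.8, 8], 0, 0], [[-0.9, 7.8, 8], 0, 0], [[-0.9, 7.8, 8], 0, 0], [[-0.9, 7.8, 8], 0, 0], [[-0.9, 7.8, 8], 0, 0], [[-0.9, 7.8, 8], 0, 0], [[-0.9, 7.8, 8], 0, 0], [[-0.9, 7.8, 8], 0, 0], [[-0.9, 7.8, 8], 0, 0], [[-0.9, 7.8, 8], 0, 0]])

```text
clock: 8.5
tool_pos: [0.53, 0.1825, 0.1608]
orientation: [180.0, -0.0, -83.2]
force: [-0.1, -0.4, 0.1]
opening: 0.087
gripper_force: 0.0
```

Run:
```python
from h import *
o=ctrl.get_obs();print(o["clock"],o["tool_pos"],o["orientation"],o["force"],o["opening"],o["joint_pos"])
p=ctrl.snapshot("wrist");save(p,"w2")
for t,z in(("slab_mid",.052),("knob",.084),("bubble_mid",.087),("level",.052)):
    for r in ctrl.spot_point(p,t)[:2]: print(t,np.round(r["at"],1),round(r["score"],2),np.round(at(p,r["at"],z),4))
```

```text
8.5 [0.53002373 0.18245198 0.16083959] [ 1.79979049e+02 -1.29252845e-02 -8.31686904e+01] [-0.05928024 -0.42991971  0.10752322] 0.0870424830268576 [ 3.90038859e+01  1.38270237e+01 -2.04482478e+01 -2.60398117e-04
 -5.57493449e+01 -3.21724320e+01]
slab_mid [256.6 104.8] 0.74 [0.5395 0.1032 0.052 ]
bubble_mid [258.   92.2] 0.45 [0.5393 0.095  0.087 ]
level [260.5 104.5] 0.92 [0.5363 0.1026 0.052 ]
```

View pics/w2.png

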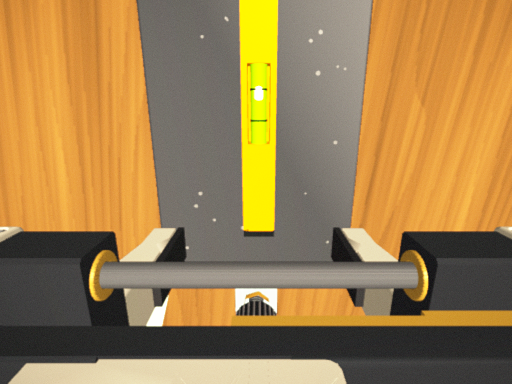

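The wrist view shows the level lying in the middle of the slab, lengthwise. The vial lines are at rows 90 and 120 and the bubble at about row 93, so it's roughly 8 mm off, towards the rubber-foot end. The knob is partly hidden at about (257,308), so I'll look at it from above.

Request:
apply_moves(commands=[[[-1.2, 12, 4], 0, 0], [[-1.2, 12, 4], 0, 0], [[-1.2, 12, 4], 0, 0], [[-1.2, 12, 4], 0, 0], [[-1.2, 12, 4], 0, 0], [[-1.2, 12, 4], 0, 0], [[-1.2, 12, 4], 0, 0]])

```text
clock: 9.33
tool_pos: [0.5176, 0.302, 0.2005]
orientation: [179.9, -0.0, -83.2]
force: [-0.4, -0.0, -0.4]
opening: 0.0874
gripper_force: 0.0
```

```bash
cat >> h.py <<'E'
def bub(p,c=(.539,.104),ax=96.9):
    """bubble offset (mm) from middle of black lines; + towards the screw foot"""
    a=np.radians(ax); d=np.array([np.cos(a),np.sin(a),0]); n=np.array([-d[1],d[0],0])
    s=np.arange(-27,27,.2)/1000; t=np.arange(-3,3.1,1)/1000
    uv=np.array([[proj(p,np.array([*c,.087])+d*i+n*j) for i in s] for j in t],np.float32)
    q=cv2.remap(p["img"],uv[...,0],uv[...,1],cv2.INTER_LINEAR).astype(float).mean(0)
    return s*1000,q
E
python3 - <<'E'
from h import *
print(ctrl.get_obs()["tool_pos"])
p=ctrl.snapshot("wrist");save(p,"w3")
for t,z in(("knob",.084),):
    for r in ctrl.spot_point(p,t)[:2]: print(t,np.round(r["at"],1),round(r["score"],2),np.round(at(p,r["at"],z),4))
E
```

```text
[0.5176373  0.30204092 0.20050518]
knob [259.4 191.1] 0.71 [0.5155 0.2981 0.084 ]
```

View pics/w3.png

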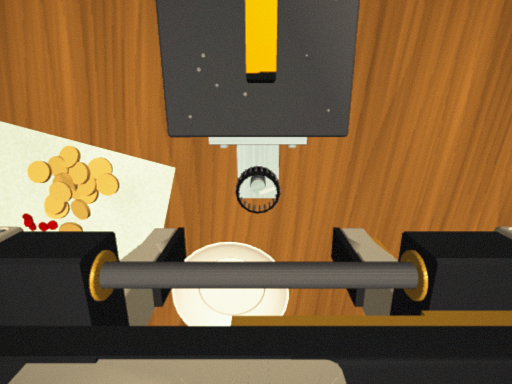

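The wrist view shows the knob ring centred at about (258,191), so the knob is near (0.516, 0.297). I'll lower onto it and grip.

Request:
apply_moves(commands=[[[-0.2, -0.5, -4], 0, 0], [[-0.2, -0.5, -8], 0, 0], [[-0.2, -0.5, -10.5], 0, 0.3], [[-0.2, -0.5, -11.8], 0, 0.5], [[-0.2, -0.5, -11.8], 0, 1], [[-0.2, -0.5, -11.8], 0, 1], [[-0.2, -0.5, -11.8], 0, 1], [[-0.2, -0.5, -11.8], 0, 1], [[-0.2, -0.5, -11.8], 0, 1], [[-0.2, -0.5, -11.8], 0, 1], [[-0.2, -0.5, -11.8], 0, 1], [[-0.2, -0.5, -11.8], 0, 1], [[-0.2, -0.5, -11.8], 0, 1]])

```text
clock: 10.52
tool_pos: [0.5185, 0.2991, 0.0845]
orientation: [-179.7, 0.1, -83.1]
force: [9.5, -0.6, -3.5]
opening: 0.0392
gripper_force: 30.0
```

Request:
apply_moves(commands=[[[0.3, 0.2, 0.1], 0, 1], [[0.3, 0.2, 0.1], 0, 1], [[0.3, 0.2, 0.1], -0.12, 1], [[0.3, 0.2, 0.1], -0.24, 1], [[0.3, 0.2, 0.1], -0.36, 1], [[0.3, 0.2, 0.1], -0.48, 1], [[0.3, 0.2, 0.1], -0.6, 1], [[0.3, 0.2, 0.1], -0.7, 1], [[0.3, 0.2, 0.1], -0.75, 1], [[0.3, 0.2, 0.1], -0.75, 1]])

```text
clock: 11.35
tool_pos: [0.5195, 0.299, 0.0845]
orientation: [-179.9, -0.0, -126.3]
force: [3.9, -6.4, 0.1]
opening: 0.0395
gripper_force: 30.0
```

Request:
apply_moves(commands=[[[0.1, -0.1, 0], 0, 1], [[0.1, -0.1, 0], -0.12, 1], [[0.1, -0.1, 0], -0.24, 1], [[0.1, -0.1, 0], -0.36, 1], [[0.1, -0.1, 0], -0.48, 1], [[0.1, -0.1, 0], -0.6, 1], [[0.1, -0.1, 0], -0.7, 1], [[0.1, -0.1, 0], -0.75, 1], [[0.1, -0.1, 0], -0.75, 1]])

```text
clock: 12.1
tool_pos: [0.52, 0.2983, 0.0845]
orientation: [-180.0, -0.0, -169.3]
force: [0.6, -5.8, 2.0]
opening: 0.0395
gripper_force: 30.0
```

Request:
apply_moves(commands=[[[0, 0, 0], 0, 0], [[0, 0, 0], 0, 0], [[0, 0, 0], 0, 0], [[0, 0, 0], 0, 0], [[0, 0, 0], 0, 0], [[0, 0, 3], 0, 0], [[0, 0, 6], 0.1, 0], [[1, -11.6, 7.7], 1.5, 0], [[1, -11.6, 7.7], 1.5, 0], [[1, -11.6, 7.7], 1.5, 0], [[1, -11.6, 7.7], 1.5, 0], [[1, -11.6, 7.7], 1.5, 0], [[1, -11.6, 7.7], 1.5, 0], [[1, -11.6, 7.7], 1.5, 0], [[1, -11.6, 7.7], 1.5, 0], [[1, -11.6, 7.7], 1.5, 0], [[1, -11.6, 7.7], 1.5, 0], [[1, -11.6, 7.7], 1.5, 0], [[1, -11.6, 7.7], 1.5, 0], [[1, -11.6, 7.7], 1.5, 0]])

```text
clock: 13.77
tool_pos: [0.53, 0.1832, 0.1611]
orientation: [-180.0, 0.0, -83.0]
force: [0.4, -0.0, -0.2]
opening: 0.0875
gripper_force: 0.0
```

Run:
```python
from h import *
o=ctrl.get_obs();print(o["clock"],o["tool_pos"],o["orientation"],o["force"],o["opening"])
p=ctrl.snapshot("wrist");save(p,"w4")
for t,z in(("bubble_mid",.087),("level",.052)):
    for r in ctrl.spot_point(p,t)[:2]: print(t,np.round(r["at"],1),round(r["score"],2),np.round(at(p,r["at"],z),4))
print(yellow(p,.09))
s,q=bub(p)
for i in range(0,len(s),5): print(round(s[i],1),q[i].round())
```

```text
13.7667 [0.52999153 0.1831541  0.1611074 ] [-1.79990553e+02  1.08618270e-02 -8.30412698e+01] [ 0.39432564 -0.030314   -0.2037299 ] 0.08750983193079022
bubble_mid [261.5  95.5] 0.43 [0.5368 0.0977 0.087 ]
[(array([0.4489, 0.2617]), array([0.0367, 0.3063]), 7.0), (array([0.3972, 0.1353]), array([0.1255, 0.2235]), 96.9), (array([0.5361, 0.1191]), array([0.0249, 0.1578]), 96.9), (array([0.6717, 0.1689]), array([0.1243, 0.2237]), 96.9)]
-27.0 [240. 254.   0.]
-26.0 [240. 254.   0.]
-25.0 [240. 254.   0.]
-24.0 [240. 254.   0.]
-23.0 [240. 254.   0.]
-22.0 [240. 254.   0.]
-21.0 [240. 254.   0.]
-20.0 [240. 254.   0.]
-19.0 [240. 254.   0.]
-18.0 [240. 254.   0.]
-17.0 [240. 254.   0.]
-16.0 [240. 254.   0.]
-15.0 [240. 254.   0.]
-14.0 [241. 254.   0.]
-13.0 [242. 255.   0.]
-12.0 [163. 202.   8.]
-11.0 [154. 200.  24.]
-10.0 [246. 255. 148.]
-9.0 [249. 254. 204.]
-8.0 [249. 254. 209.]
-7.0 [249. 254. 209.]
-6.0 [249. 254. 209.]
-5.0 [250. 254. 209.]
-4.0 [249. 254. 209.]
-3.0 [249. 254. 209.]
-2.0 [248. 254. 194.]
-1.0 [246. 254. 118.]
-0.0 [241. 254.   5.]
1.0 [241. 254.   0.]
2.0 [241. 254.   0.]
3.0 [241. 254.   0.]
4.0 [241. 254.   0.]
5.0 [241. 254.   0.]
6.0 [240. 254.   0.]
7.0 [241. 254.   0.]
8.0 [242. 255.   0.]
9.0 [208. 242.   0.]
10.0 [ 89. 124.  26.]
11.0 [217. 249.   0.]
12.0 [241. 255.   0.]
13.0 [241. 254.   0.]
14.0 [241. 254.   0.]
15.0 [240. 254.   0.]
16.0 [241. 254.   0.]
17.0 [240. 254.   0.]
18.0 [240. 254.   0.]
19.0 [240. 254.   0.]
20.0 [241. 254.   0.]
21.0 [241. 254.   0.]
22.0 [240. 254.   0.]
23.0 [241. 254.   0.]
24.0 [241. 254.   0.]
25.0 [240. 254.   0.]
26.0 [246. 252.   0.]
```

The bubble has moved to about 5 mm off, still towards the rubber-foot end, so roughly 2.1 rad remain. I'll do a second grasp and turn 1.5 rad.

Request:
apply_moves(commands=[[[-1.0, 11.5, 0], 0, 0], [[-1.0, 11.5, 0], 0, 0], [[-1.0, 11.5, 0], 0, 0], [[-1.0, 11.5, 0], 0, 0], [[-1.0, 11.5, -4], 0, 0.2], [[-1.0, 11.5, -7], 0, 0.4], [[-1.0, 11.5, -7.7], 0, 0.5], [[-1.0, 11.5, -7.7], 0, 1], [[-1.0, 11.5, -7.7], 0, 1], [[-1.0, 11.5, -7.7], 0, 1], [[-1.0, 11.5, -7.7], 0, 1], [[-1.0, 11.5, -7.7], 0, 1], [[-1.0, 11.5, -7.7], 0, 1], [[-1.0, 11.5, -7.7], 0, 1], [[-1.0, 11.5, -7.7], 0, 1], [[-1.0, 11.5, -7.7], 0, 1]])

```text
clock: 15.25
tool_pos: [0.5189, 0.2979, 0.0856]
orientation: [179.9, 0.0, -83.2]
force: [-7.9, 0.4, 8.8]
opening: 0.0391
gripper_force: 30.0
```

Request:
apply_moves(commands=[[[-0.2, 0, 0.1], 0, 1], [[-0.2, 0, 0.1], -0.12, 1], [[-0.2, 0, 0.1], -0.24, 1], [[-0.2, 0, 0.1], -0.36, 1], [[-0.2, 0, 0.1], -0.48, 1], [[-0.2, 0, 0.1], -0.6, 1], [[-0.2, 0, 0.1], -0.72, 1], [[-0.2, 0, 0.1], -0.84, 1], [[-0.2, 0, 0.1], -0.96, 1], [[-0.2, 0, 0.1], -1.08, 1], [[-0.2, 0, 0.1], -1.2, 1], [[-0.2, 0, 0.1], -1.32, 1], [[-0.2, 0, 0.1], -1.44, 1], [[-0.2, 0, 0.1], -1.5, 1], [[-0.2, 0, 0.1], -1.5, 1]])

```text
clock: 16.5
tool_pos: [0.5188, 0.298, 0.0857]
orientation: [180.0, 0.1, -169.3]
force: [4.3, -2.1, -2.9]
opening: 0.0392
gripper_force: 30.0
```

Request:
apply_moves(commands=[[[0, 0, 0], 0, 0], [[0, 0, 0], 0, 0], [[0, 0, 0], 0, 0], [[0, 0, 0], 0, 0], [[0, 0, 0], 0, 0], [[0, 0, 3], 0, 0], [[0, 0, 6], 0.1, 0], [[1.2, -11.5, 7.6], 1.5, 0], [[1.2, -11.5, 7.6], 1.5, 0], [[1.2, -11.5, 7.6], 1.5, 0], [[1.2, -11.5, 7.6], 1.5, 0], [[1.2, -11.5, 7.6], 1.5, 0], [[1.2, -11.5, 7.6], 1.5, 0], [[1.2, -11.5, 7.6], 1.5, 0], [[1.2, -11.5, 7.6], 1.5, 0], [[1.2, -11.5, 7.6], 1.5, 0], [[1.2, -11.5, 7.6], 1.5, 0], [[1.2, -11.5, 7.6], 1.5, 0], [[1.2, -11.5, 7.6], 1.5, 0], [[1.2, -11.5, 7.6], 1.5, 0]])

```text
clock: 18.17
tool_pos: [0.5299, 0.1831, 0.1611]
orientation: [-180.0, 0.0, -83.0]
force: [0.5, -0.3, 0.0]
opening: 0.0874
gripper_force: 0.0
```

```bash
cat >> h.py <<'E'
def meas(p,**k):
    s,q=bub(p,**k); dark=255-q[:,1]; b=q[:,2]
    def cen(lo,hi,w): m=(s>lo)&(s<hi); return (s[m]*w[m]).sum()/w[m].sum()
    l1,l2=cen(-16,-6,np.clip(dark-30,0,None)),cen(6,16,np.clip(dark-30,0,None))
    e=s[(b>100)&(dark<30)]; sc=20/(l2-l1)
    return dict(lines=(l1,l2),edges=(e.min(),e.max()),off=((e.min()+e.max())/2-(l1+l2)/2)*sc)
E
python3 - <<'E'
from h import *
o=ctrl.get_obs();print(o["clock"],o["tool_pos"],o["orientation"])
for i in range(2):
    p=ctrl.snapshot("wrist"); print(meas(p))
save(p,"w5")
i=cv2.resize(p["img"][50:160,190:330],None,fx=5,fy=5,interpolation=cv2.INTER_CUBIC);cv2.imwrite("pics/w5c.png",i[:,:,::-1])
E
```

```text
18.1667 [0.52989096 0.18309173 0.16113592] [-1.79999267e+02  5.84687630e-03 -8.30187259e+01]
{'lines': (np.float64(-11.715545243619543), np.float64(9.796414342629353)), 'edges': (np.float64(-7.000000000000071), np.float64(2.3999999999998956)), 'off': np.float64(-1.2462226364183386)}
{'lines': (np.float64(-11.715424610052048), np.float64(9.786714031971451)), 'edges': (np.float64(-7.000000000000071), np.float64(2.3999999999998956)), 'off': np.float64(-1.2423366188788518)}
```

View pics/w5c.png

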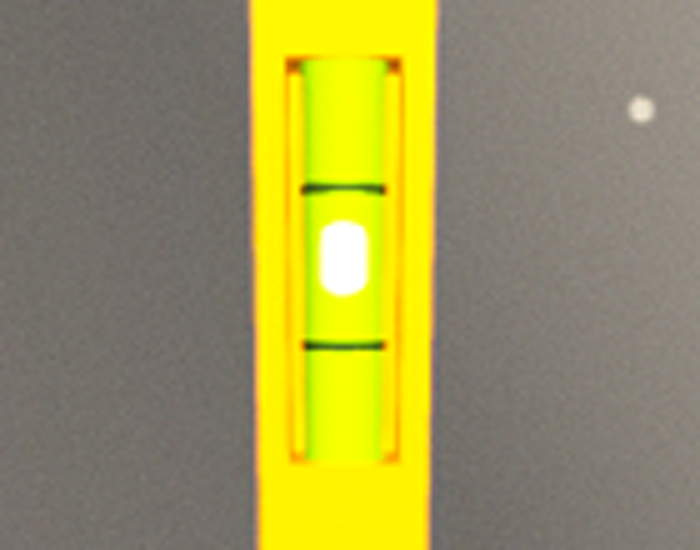

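The crop shows the lines at rows 188 and 346 and the bubble over rows 220 to 297. It's about 1.2 mm off, still on the rubber-foot side, so the knob needs about 0.5 rad more.

Request:
apply_moves(commands=[[[-1.2, 11.5, 0], 0, 0], [[-1.2, 11.5, 0], 0, 0], [[-1.2, 11.5, 0], 0, 0], [[-1.2, 11.5, 0], 0, 0], [[-1.2, 11.5, -4], 0, 0.2], [[-1.2, 11.5, -7], 0, 0.4], [[-1.2, 11.5, -7.7], 0, 0.5], [[-1.2, 11.5, -7.7], 0, 1], [[-1.2, 11.5, -7.7], 0, 1], [[-1.2, 11.5, -7.7], 0, 1], [[-1.2, 11.5, -7.7], 0, 1], [[-1.2, 11.5, -7.7], 0, 1], [[-1.2, 11.5, -7.7], 0, 1], [[-1.2, 11.5, -7.7], 0, 1], [[-1.2, 11.5, -7.7], 0, 1], [[-1.2, 11.5, -7.7], 0, 1]])

```text
clock: 19.6
tool_pos: [0.5187, 0.2985, 0.0857]
orientation: [-179.9, 0.1, -83.1]
force: [-0.4, -0.3, 6.9]
opening: 0.039
gripper_force: 30.0
```

Request:
apply_moves(commands=[[[0, 0, 0], -0.1, 1], [[0, 0, 0], -0.2, 1], [[0, 0, 0], -0.3, 1], [[0, 0, 0], -0.4, 1], [[0, 0, 0], -0.5, 1], [[0, 0, 0], -0.5, 1], [[0, 0, 0], -0.5, 1], [[0, 0, 0], -0.5, 0.5], [[0, 0, 0], -0.5, 0], [[0, 0, 0], -0.5, 0], [[0, 0, 0], -0.5, 0], [[0, 0, 0], -0.5, 0], [[0, 0, 3], -0.5, 0], [[0, 0, 6], -0.5, 0], [[1.2, -11.5, 7.7], 0, 0], [[1.2, -11.5, 7.7], 0, 0], [[1.2, -11.5, 7.7], 0, 0], [[1.2, -11.5, 7.7], 0, 0], [[1.2, -11.5, 7.7], 0, 0], [[1.2, -11.5, 7.7], 0, 0]])

```text
clock: 21.27
tool_pos: [0.5301, 0.1829, 0.1612]
orientation: [-180.0, 0.0, -83.4]
force: [0.1, -0.3, 0.2]
opening: 0.0878
gripper_force: 0.0
```

Request:
apply_moves(commands=[[[0, 0, 0], 0, 0], [[0, 0, 0], 0, 0], [[0, 0, 0], 0, 0], [[0, 0, 0], 0, 0], [[0, 0, 0], 0, 0], [[0, 0, 0], 0, 0], [[0, 0, 0], 0, 0]])

```text
clock: 21.85
tool_pos: [0.5299, 0.1831, 0.161]
orientation: [180.0, -0.0, -83.1]
force: [0.7, 0.6, 0.2]
opening: 0.0874
gripper_force: 0.0
```

Run:
```python
from h import *
o=ctrl.get_obs();print(o["clock"],o["tool_pos"],o["orientation"],o["force"])
p=ctrl.snapshot("wrist"); print(meas(p)); save(p,"w6")
s,q=bub(p)
print([ (r["at"],round(r["score"],2),at(p,r["at"],.052)) for r in ctrl.spot_point(p,"level")[:2]])
c=np.array([.539,.104]);d=np.array([np.cos(np.radians(96.9)),np.sin(np.radians(96.9))])
# lateral centre of level at top: yellow row
hsv=cv2.cvtColor(p["img"],cv2.COLOR_RGB2HSV)
m=cv2.inRange(hsv,(20,150,90),(34,255,255))
for v in(60,150,200):
    u=np.where(m[v,220:300])[0]+220; print(v,u[0],u[-1],at(p,(u.mean(),v),.092)[:2].round(4))
for l in (meas(p)["lines"]): print(c+d*l/1000)
```

```text
21.85 [0.529944   0.18312631 0.16099451] [ 1.79994709e+02 -3.42932027e-03 -8.31272808e+01] [0.71512223 0.56523073 0.16268969]
{'lines': (np.float64(-11.748300395256972), np.float64(9.828013029315828)), 'edges': (np.float64(-5.800000000000075), np.float64(3.399999999999892)), 'off': np.float64(-0.22233299295360842)}
[([260.4, 105.3], 0.9, array([0.53629786, 0.10397408, 0.052     ]))]
60 241 276 [0.5413 0.0759]
150 242 275 [0.5341 0.1351]
200 243 274 [0.5296 0.1728]
[0.5404114  0.09233679]
[0.53781929 0.11375683]
```

The bubble is 0.2 mm from centre. Now I'll close the gripper and come down over the middle of the level.

Request:
apply_moves(commands=[[[0.8, -7.9, 0], 0, 1], [[0.8, -7.9, 0], 0, 1], [[0.8, -7.9, 0], 0, 1], [[0.8, -7.9, 0], 0, 1], [[0.8, -7.9, 0], 0, 1], [[0.8, -7.9, 0], 0, 1], [[0.8, -7.9, 0], 0, 1], [[0.8, -7.9, 0], 0, 1], [[0.8, -7.9, 0], 0, 1], [[0.8, -7.9, 0], 0, 1], [[0.8, -7.9, 0], 0, 1], [[0.8, -7.9, 0], 0, 1], [[0.8, -7.9, 0], 0, 1], [[0.8, -7.9, 0], 0, 1], [[0.8, -7.9, -2], 0, 1], [[0.8, -7.9, -3.5], 0, 1], [[0.8, -7.9, -4.4], 0, 1], [[0.8, -7.9, -4.7], 0, 1], [[0.8, -7.9, -4.7], 0, 1], [[0.8, -7.9, -4.7], 0, 1]])

```text
clock: 23.62
tool_pos: [0.5384, 0.1041, 0.1145]
orientation: [-180.0, -0.0, -83.1]
force: [0.1, 0.2, 0.5]
opening: 0.0006
gripper_force: 0.0
```

Request:
apply_moves(commands=[[[0, 0, -0.1], 0, 1], [[0, 0, -0.2], 0, 1], [[0, 0, -0.3], 0, 1], [[0, 0, -0.3], 0, 1], [[0, 0, -0.3], 0, 1]])

```text
clock: 24.03
tool_pos: [0.538, 0.104, 0.1112]
orientation: [-180.0, 0.0, -83.1]
force: [0.9, 0.5, -0.4]
opening: 0.0002
gripper_force: 0.0
```

Request:
apply_moves(commands=[[[0, 0, -0.05], 0, 1], [[0, 0, -0.1], 0, 1], [[0, 0, -0.15], 0, 1], [[0, 0, -0.15], 0, 1], [[0, 0, -0.15], 0, 1]])

```text
clock: 24.45
tool_pos: [0.538, 0.104, 0.1095]
orientation: [180.0, -0.0, -83.1]
force: [-0.4, -0.2, 0.1]
opening: 0.0005
gripper_force: 0.0
```

Request:
apply_moves(commands=[[[0, 0, -0.05], 0, 1], [[0, 0, -0.1], 0, 1], [[0, 0, -0.1], 0, 1], [[0, 0, -0.1], 0, 1]])

```text
clock: 24.78
tool_pos: [0.5381, 0.104, 0.1093]
orientation: [-180.0, -0.0, -83.1]
force: [-3.0, 0.3, 6.6]
opening: 0.0007
gripper_force: 3.5
```

Request:
apply_moves(commands=[[[0, 0, -0.04], 0, 1], [[0, 0, -0.04], 0, 1], [[0, 0, -0.04], 0, 1], [[0, 0, -0.04], 0, 1], [[0, 0, -0.04], 0, 1], [[0, 0, -0.04], 0, 1]])

```text
clock: 25.28
tool_pos: [0.5382, 0.104, 0.1093]
orientation: [-180.0, -0.0, -83.1]
force: [-4.0, -0.3, 10.2]
opening: 0.0002
gripper_force: 5.1
```

Run:
```python
from h import *
o=ctrl.get_obs();print(o["clock"],o["tool_pos"],o["force"],o["moment"])
P=[ctrl.snapshot(n) for n in("scene","side","wrist")]
o=ctrl.get_obs();print(o["clock"],o["tool_pos"],o["force"])
c=[]
for p in P[:2]:
    u,v=map(int,proj(p,(.538,.15,.08))); c.append(cv2.resize(p["img"][v-60:v+60,u-64:u+64],(400,375),interpolation=cv2.INTER_CUBIC))
cv2.imwrite("pics/end.png",np.hstack(c)[:,:,::-1])
```

```text
25.2833 [0.53816636 0.10400949 0.10930883] [-4.00350267 -0.31275165 10.16006175] [-0.04682409  1.43692031  0.0320605 ]
25.4333 [0.53813869 0.10399934 0.10927416] [-4.36102821  0.25707444  9.4537687 ]
```

View pics/end.png

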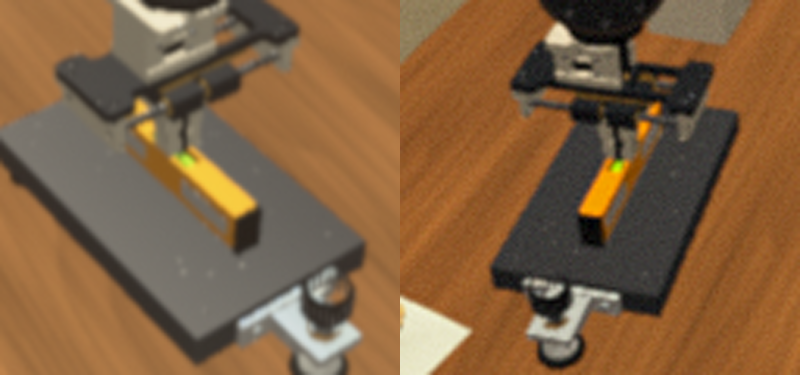

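The fingertips stand on the middle of the level, pressing with about 10 N, and everything is in place. I'll relieve the small sideways load and hand in.

Request:
apply_moves(commands=[[[-0.04, 0, 0], 0, 1], [[-0.08, 0, 0], 0, 1], [[-0.08, 0, 0], 0, 1], [[-0.08, 0, 0], 0, 1], [[-0.08, 0, 0], 0, 1], [[-0.08, 0, 0], 0, 1], [[-0.08, 0, 0], 0, 1], [[-0.08, 0, 0], 0, 1], [[-0.08, 0, 0], 0, 1], [[-0.08, 0, 0], 0, 1], [[-0.08, 0, 0], 0, 1], [[-0.08, 0, 0], 0, 1]])

```text
clock: 26.43
tool_pos: [0.538, 0.104, 0.1093]
orientation: [-179.9, -0.0, -83.1]
force: [-0.7, -0.9, 7.4]
opening: 0.0002
gripper_force: 3.8
```

Request:
apply_moves(commands=[[[0, 0, -0.03], 0, 1], [[0, 0, -0.03], 0, 1], [[0, 0, -0.03], 0, 1], [[0, 0, -0.03], 0, 1], [[0, 0, -0.03], 0, 1], [[0, 0, -0.03], 0, 1], [[0, 0, -0.03], 0, 1], [[0, 0, -0.03], 0, 1], [[0, 0, -0.03], 0, 1], [[0, 0, -0.03], 0, 1], [[0, 0, -0.03], 0, 1], [[0, 0, -0.03], 0, 1]])

```text
clock: 27.43
tool_pos: [0.538, 0.104, 0.1093]
orientation: [-179.9, -0.0, -83.1]
force: [-2.1, -0.4, 9.9]
opening: 0.0006
gripper_force: 5.1
```

```bash
python3 -c "
from plant import ctrl
print(ctrl.get_obs()['force'],ctrl.close_job())"
```

```text
the job is handed in; nothing more can be done
[-2.05274814 -0.40078458  9.85539952] None
```

The job is handed in at about 27 s: the level lies lengthwise on the middle of the slab, the bubble was 0.2 mm from centre when last measured (just before pressing, as the fingers then hid part of the vial), and the fingertips are holding about 10 N on its middle.

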